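# Sort the gas sensor heads into their own docks

### The arm

A 6-joint arm with a two-finger parallel gripper is mounted at the origin on the work surface. World frame = base frame: x ahead of the robot, y to its left, z up, the work surface at z = 0. Lengths are in m, angles in rad, forces in N, time in s.
With the tool pointing down it reaches from about 0.35 to 0.975 m from the base axis. Payload 4.9 kg.
Tool frame: the origin (TCP) lies at the very end of the fingers, on their centre line; the grasp point (between the pads) lies 19 mm behind it (manip.grasp_offset is the distance from the TCP to the grasp point, in m); z points along the fingers, y is the line along which they close (so a half turn about z gives the same grasp; the last joint's range is limited). The gripper opens to 85 mm and grips with 20 to 120 N. Pads are 22 mm wide; open, the fingers measure 114 mm over their backs; the gripper's body (76 mm by 85 mm) begins 54 mm behind the grasp point. The pads swing forward as they close: fully open they stand 13 mm farther back than shut.
Start: joints at [1.128, 0.053, 1.613, -0, 1.476, -0.119], TCP at [0.199, 0.593, 0.231] pointing down, gripper open.
Joint ranges: [-3.01, 3.01], [-1.01, 2.22], [0.06, 2.58], [-1.02, 4.17], [0.09, 2.62], [-3.14, 3.14]. Speed limits (rad/s): [2.57, 2.57, 3.14, 3.14, 3.14, 3.14].

### API

Orientations are given as a unit quaternion [w, x, y, z].
In Python, from plant import manip, eyes, job_done, models gives the robot as it stands.
- The arm moves only by the tool servo_tool, never from a script. Its argument "motion" is one flat list of numbers, 5 for each row, row after row: the opening, from -1 (shut) to 1 (fully open), then the shift along the tool's x, y, z normalised to -1 to 1, where 1 is 120 mm, then the turn about the tool's z normalised to -1 to 1, where 1 is 45 degrees. A call has 1 to 5 rows; each row is the pose to reach, as a shift and turn from the pose commanded when the call began, along the tool's axes at that moment; what a row does not reach only later rows make up. A row lasts 1/8 s, in which the tool goes at most 62.5 mm and 10.7 degrees, less where a joint would pass 70% of its speed; a pose out of reach is approached as far as the arm can. A call with a number of a shift or a turn outside -1 to 1 is refused whole. A call with a gripper value outside its range is refused whole. The fingers move at their own pace and stop on an object; the grip force is fixed at half the most. Time passes only in rows, so rows that repeat a pose let the fingers close. It gives the time, the measured TCP pose, the force, the opening and the grip force at its end, in the units of the state.
- manip.state(): the state, without advancing time (a new reading comes with each control period).
- eyes.grab_frame(name): name is "side" or "top"; returns (picture, depth): 384x512x3 uint8, red, green, blue; 384x512 float32, m along the optical axis (not along the pixel's ray), 0 where there is no reading.
- eyes.camera_params(name): a dict with "fov_y" (degrees; the focal length in pixels is half the picture's height over the tangent of half this angle, whatever the lens; pixels are square), "cx", "cy" (the principal point, pixels), "D" ([k1, k2, p1, p2, k3] as OpenCV has them; the pictures are not rectified), "pose" (4x4, takes a point from camera to world coordinates). Camera axes: x right, y up, looking along -z (the intrinsics and any distortion apply to the point x, -y, -z); pixel columns grow to the right and rows downward; lengths in m; the calibration is good to about 2 mm. A picture is of the moment at which its call begins. camera_params takes no time and is no camera call.
- job_done(): hands the job in; it is judged then, once.
Trained networks look in the newest picture that a camera, given by its name, has taken for a name from the list of things; names that differ only in an ending like _2 or _b are one class to them, and where a whole thing is asked for, a point or a joint stands for the part that bears it (a point fixed in the world has none). Each returns a list of dicts, best first, with "p" (0 to 1); they miss things now and then, are a little off and sometimes report something else, mostly with a low value. They report only what shows in the picture. A call takes as long as a camera call.
- models.regions_of(camera, label): "mask" (384x512 bool, what is visible of it) and "pixel" ([column, row] in pixels, amid what is visible of it).
The state is a dict: "time": time; "joint_pos": joint angles; "joint_vel": joint speeds; "joint_efforts": joint torques, N m; "tool_pos": TCP position; "tool_rot": TCP orientation; "contact_force": force on the tool from outside, world axes, zero at the start; "ft_torque": the same for the moment, N m; "gripper_width": opening from 0.0 (shut) to 1.0 (fully open); "grasp_force": force on a finger pad.
Only numpy, scipy, OpenCV 4.12 (cv2) and the standard library are available. Lean on these libraries where they do the work, as an engineer would, in place of code of your own. Each camera call takes 0.05 s, during which the arm holds its last target. There are 200 camera calls.

### The job

The three metal gas sensor heads are all sitting in each other's docks on the calibration bench. Move them so that each head stands upright in the middle of the dock whose outline matches its own (round in round, square in square, hexagonal in hexagonal); the black rubber mat is free for setting a head down on the way. Keep the heads upright, and leave the meter, the jar and the screwdriver where they are.

Things in the scene. Friction and masses are not known exactly. Their poses are not given: they have to be found in the camera images.
- round_head_center (a point): Round gas sensor head: bare aluminium upright cylinder, 54 mm in diameter, 60 mm tall, about 0.3 kg, black disc and brass inlet on top. Point: its centre, on its axis, 30 mm above its underside; local z up. Starts within 6 mm of the middle of a dock not its own. Its turn about z does not matter.
- square_head_center (a point): Square gas sensor head: bare aluminium upright block, 48 x 48 mm seen from above, 60 mm tall, about 0.3 kg, black disc and brass inlet on top. Its flat sides face along its local x and y. Point: its centre, on its axis, 30 mm above its underside; local z up. Starts within 6 mm of the middle of a dock not its own. Its turn about z does not matter.
- hex_head_center (a point): Hexagonal gas sensor head: bare aluminium upright six-sided prism, 50 mm across flats (58 mm across corners), 60 mm tall, about 0.3 kg, black disc and brass inlet on top. Flats face local x and 60 and 120 degrees from it about z. Point: its centre, on its axis, 30 mm above its underside; local z up. Starts within 6 mm of the middle of a dock not its own. Its turn about z does not matter.
- round_dock: Dock with a round outline, 106 mm in diameter: the place of the round head. Fixed; origin at the centre of its underside, z up. Dark steel plate 4 mm thick with a round lip of the same steel (90 mm inside, 96 outside, top 8 mm above the bench); inside it a flat floor 4 mm above the bench, where any head can stand (its centre then 34 mm above the bench). Thin brass stub at its local +x edge.
- square_dock: Dock with a square outline, 104 x 104 mm: the place of the square head. Fixed; origin at the centre of its underside, z up. Dark steel plate 4 mm thick with a round lip of the same steel (90 mm inside, 96 outside, top 8 mm above the bench); inside it a flat floor 4 mm above the bench, where any head can stand (its centre then 34 mm above the bench). Thin brass stub at its local +x edge.
- hex_dock: Dock with a hexagonal outline, 104 mm across flats: the place of the hexagonal head. Fixed; origin at the centre of its underside, z up. Dark steel plate 4 mm thick with a round lip of the same steel (90 mm inside, 96 outside, top 8 mm above the bench); inside it a flat floor 4 mm above the bench, where any head can stand (its centre then 34 mm above the bench). Thin brass stub at its local +x edge.
- mat: Black rubber mat, 100 mm (local x) x 130 mm (local y), 3 mm thick, fixed flat on the bench, empty at the start. Origin at the centre of its underside.
- meter_center (a point): Bystander: orange hand-held meter lying on the bench, 75 x 150 x 34 mm. The centre of its body, 15 mm up; its long side is local y.
- jar_center (a point): Bystander: small amber jar with white cap, 56 mm in diameter, 70 mm tall. Its centre, 35 mm up.
- screwdriver_grip (a point): Bystander: green-handled screwdriver lying on the bench. The middle of its handle.

How it is judged:
By the outcome, as a careful person would: the job done as asked, in the order asked, and still so for the second after the job is handed in, with the robot touching nothing.
It also fails if it takes over 109 s, if anything falls off the work surface, if the arm or the gripper's body presses on something with over 40 N, if the wrist force passes 120 N, or if a joint passes its speed limit or range.

## Working session

There is one attempt and no reset: what is moved stays moved. The work goes in short steps, Python scripts to look and compute and a tool call to move; the robot and the scene stay as the last step left them, time stands still between calls to the robot, and variables do not carry over. Pictures are saved under pics/ and viewed, at most 14 in all, crops included, and the job is handed in when it is done.

Besides the shell and the picture viewer there is one more tool, called after "Call:" by a JSON object that holds its "api" and its "payload". servo_tool: Moves the arm, as the interface text tells. Its arguments: {"type":"object","properties":{"motion":{"type":"array","items":{"type":"number","minimum":-1,"maximum":1}}},"required":["motion"]}

```bash
mkdir -p pics
cat > h.py <<'E'
import numpy as np, cv2
from plant import manip, eyes, models
def cam(n):
    c=eyes.camera_params(n); f=192/np.tan(np.radians(c["fov_y"])/2)
    return np.array([[f,0,c["cx"]],[0,f,c["cy"]],[0,0,1]]),np.array(c["D"],float),np.array(c["pose"])
def pts(n,depth,mask):
    K,D,P=cam(n); v,u=np.nonzero(mask&(depth>0)); z=depth[v,u]
    q=cv2.undistortPoints(np.stack([u,v],1).astype(np.float64)[:,None],K,D)[:,0]
    return np.c_[q[:,0]*z,-q[:,1]*z,-z,np.ones(len(z))]@P.T[:,:3]
E
python3 - <<'E'
from h import *
s=manip.state(); print(s["time"],s["tool_pos"],s["tool_rot"],s["gripper_width"],manip.grasp_offset)
ims=[]
for n in("top","side"):
    im,d=eyes.grab_frame(n); np.savez(n,im=im,d=d); print(n,cam(n)[2].round(3).tolist())
    cv2.imwrite(f"pics/{n}0.png",im[:,:,::-1])
    for l in ["round_head_center","square_head_center","hex_head_center","round_dock","square_dock","hex_dock","mat","meter_center","jar_center","screwdriver_grip"]:
        for r in models.regions_of(n,l)[:2]:
            p=pts(n,d,r["mask"])
            if len(p)<5: continue
            zt=np.percentile(p[:,2],95); t=p[p[:,2]>zt-.008]
            (c,sz,a)=cv2.minAreaRect((t[:,:2]*1000).astype(np.float32))
            print(l,round(r["p"],2),np.round(r["pixel"]),len(p),"zt",zt.round(3),"topmean",t.mean(0).round(3),"rect",np.round(c),np.round(sz),round(a))
E
```

```text
0.0 [0.19857177 0.59194735 0.23005376] [-2.90352229e-04  1.61177970e-01  9.86924816e-01 -9.92961865e-04] 1.0013040937754258 0.0187
top [[0.007, 0.993, -0.118, 0.464], [-0.999, 0.011, 0.034, 0.022], [0.035, 0.118, 0.992, 0.899], [0.0, 0.0, 0.0, 1.0]]
round_head_center 0.74 [159. 242.] 519 zt 0.067 topmean [0.455 0.233 0.064] rect [455. 234.] [52. 52.] 1
round_head_center 0.58 [312. 166.] 1734 zt 0.036 topmean [ 0.648 -0.145  0.032] rect [ 648. -146.] [147.  73.] 78
square_head_center 0.62 [368. 238.] 575 zt 0.067 topmean [ 0.465 -0.267  0.064] rect [ 464. -269.] [49. 49.] 24
hex_head_center 0.85 [261. 236.] 394 zt 0.067 topmean [ 0.464 -0.012  0.064] rect [464. -12.] [52. 50.] 0
hex_head_center 0.2 [354. 227.] 753 zt 0.009 topmean [ 0.472 -0.251  0.005] rect [ 472. -262.] [101. 106.] 75
round_dock 0.87 [355. 234.] 710 zt 0.009 topmean [ 0.47  -0.251  0.005] rect [ 468. -264.] [103. 104.] 54
square_dock 0.86 [254. 232.] 1331 zt 0.008 topmean [ 0.468 -0.006  0.005] rect [470.  -9.] [110. 106.] 4
hex_dock 0.95 [172. 230.] 803 zt 0.008 topmean [0.459 0.232 0.004] rect [458. 237.] [113. 10
[... 1084 characters left out ...]
 0.56 [231. 325.] 1948 zt 0.01 topmean [0.453 0.254 0.006] rect [457. 246.] [114. 100.] 20
mat 0.91 [196. 228.] 1973 zt 0.007 topmean [0.635 0.096 0.006] rect [636.  91.] [133.  99.] 80
mat 0.56 [238. 301.] 1512 zt 0.069 topmean [0.454 0.237 0.066] rect [455. 234.] [52. 55.] 30
meter_center 0.6 [243. 163.] 1401 zt 0.038 topmean [ 0.648 -0.137  0.035] rect [ 650. -145.] [146.  72.] 78
jar_center 0.73 [279. 139.] 221 zt 0.028 topmean [ 0.619 -0.307  0.025] rect [ 623. -307.] [18. 98.] 81
jar_center 0.64 [114. 287.] 1518 zt 0.072 topmean [0.658 0.306 0.071] rect [661. 305.] [47. 50.] 74
screwdriver_grip 0.89 [282. 139.] 245 zt 0.029 topmean [ 0.616 -0.307  0.025] rect [ 622. -308.] [22. 97.] 88
```

View pics/top0.png

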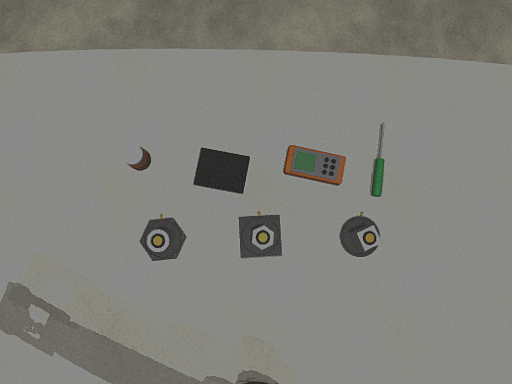

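View pics/side0.png

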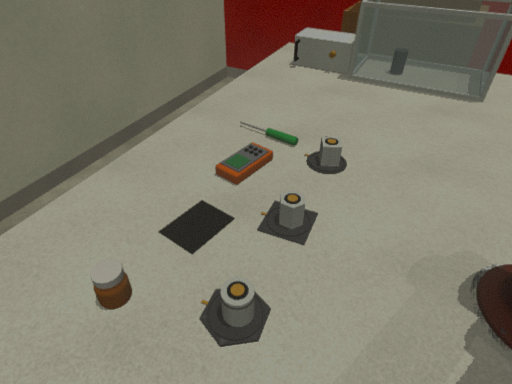

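The side and top views agree: the round head is in the hex dock (top 163,239), the hex head is in the square dock (260,237), and the square head is in the round dock (360,236). The mat at (221,170) is empty. Next I'll refine the centres and yaws.

```bash
cat >> h.py <<'E'
from scipy.optimize import differential_evolution
def plane(n,z):
    K,D,P=cam(n); v,u=np.mgrid[:384,:512]
    q=cv2.undistortPoints(np.stack([u.ravel(),v.ravel()],1).astype(np.float64)[:,None],K,D)[:,0]
    r=np.c_[q[:,0],-q[:,1],-np.ones(len(q))]@P[:3,:3].T
    return (P[:3,3]+r*((z-P[2,3])/r[:,2])[:,None])[:,:2]
def height(n,d):
    K,D,P=cam(n); z=np.full(d.size,np.nan); m=d>0; z[m.ravel()]=pts(n,d,m)[:,2]; return z
def fit(XY,lab,c,shape,r):  # r: inradius, shape: sides (0 round); returns x,y,yaw deg of a flat
    m=np.linalg.norm(XY-c,axis=1)<r*1.7; X,L=XY[m],lab[m].astype(float); k=shape
    def f(p):
        e=X-p[:2]
        if k:
            a=np.radians(p[2]+np.arange(k)*360/k); s=(e@np.array([np.cos(a),np.sin(a)])).max(1)-r
        else: s=np.linalg.norm(e,axis=1)-r
        return np.mean((1/(1+np.exp(np.clip(s/.0007,-50,50)))-L)**2)
    R=differential_evolution(f,[(c[0]-.015,c[0]+.015),(c[1]-.015,c[1]+.015),(0,360/k if k else 1)],seed=0,tol=1e-6)
    return R.x*[1000,1000,1],R.fun
HEADS=dict(round=(0,.027),square=(4,.024),hex=(6,.025))
def head(n,name,c,d,base=.004):
    z=height(n,d); return fit(plane(n,base+.06),z>base+.053,np.array(c),*HEADS[name])
E
python3 - <<'E'
from h import *
C=dict(round=(.455,.234),square=(.465,-.268),hex=(.465,-.012))
for n in("top","side"):
    d=np.load(n+".npz")["d"]
    for k in C: x,e=head(n,k,C[k],d); print(n,k,x.round(1),round(e,4))
    if 1:
        q=np.load(n+".npz"); g=q["im"].max(2).ravel(); z=height(n,d)
        lab=(g<95)|((z>.012))
        for k,c,s,r in(("hex",(.458,.236),6,.052),("square",(.468,-.009),4,.052),("round",(.470,-.26),0,.053)):
            x,e=fit(plane(n,.004),lab,np.array(c),s,r); print(n,"dock",k,x.round(1),round(e,4))
E
```

```text
top round [454.7 233.7   0.6] 0.0141
top square [ 464.6 -267.4   23.7] 0.0186
top hex [463.6 -12.4  24.6] 0.012
top dock hex [457.5 237.7   6.8] 0.0051
top dock square [467.6  -7.9   3.8] 0.009
top dock round [ 467.9 -264.7    0.6] 0.0079
side round [454.1 236.5   0.6] 0.0416
side square [ 463.7 -260.6   26. ] 0.1311
side hex [465.   -8.5  21.3] 0.0872
side dock hex [459.5 237.8   6.6] 0.0381
side dock square [469.8  -8.5   3.7] 0.0677
side dock round [ 470.7 -266.1    0.9] 0.0691
```

Call:
{"api": "servo_tool", "payload": {"motion": [1, 0, 0, 0, -0.412, 1, 0, 0, 0, -0.412, 1, 0, 0, 0, -0.412]}}

```text
time: 1.48
tool_pos: [0.1988, 0.5925, 0.2313]
tool_rot: [-0.0, 0.001, 1.0, -0.0]
contact_force: [-0.2, 0.2, 0.6]
gripper_width: 1.001
grasp_force: 0.0
```

Call:
{"api": "servo_tool", "payload": {"motion": [1, -0.71, -0.99, 0, 0, 1, -0.71, -0.99, 0, 0, 1, -0.71, -0.99, 0, 0, 1, -0.71, -0.99, 0, 0]}}

```text
time: 1.98
tool_pos: [0.2847, 0.4732, 0.2315]
tool_rot: [-0.0, 0.002, 1.0, 0.0]
contact_force: [-0.0, 0.4, -1.0]
gripper_width: 0.998
grasp_force: 0.0
```

Call:
{"api": "servo_tool", "payload": {"motion": [1, -0.71, -0.99, 0, 0, 1, -0.71, -0.99, 0, 0, 1, -0.71, -0.99, 0, 0, 1, -0.71, -0.99, 0, 0]}}

```text
time: 2.48
tool_pos: [0.3695, 0.3552, 0.2315]
tool_rot: [-0.0, 0.001, 1.0, 0.0]
contact_force: [-0.2, 0.2, 0.4]
gripper_width: 0.998
grasp_force: 0.0
```

Call:
{"api": "servo_tool", "payload": {"motion": [1, -0.71, -0.99, 0.8, 0, 1, -0.71, -0.99, 0.8, 0, 1, -0.71, -0.99, 0.8, 0, 1, -0.71, -0.99, 0.8, 0, 1, -0.71, -0.99, 0.8, 0]}}

```text
time: 3.1
tool_pos: [0.4542, 0.2378, 0.1358]
tool_rot: [0.0, -0.001, 1.0, 0.0]
contact_force: [0.8, 0.3, 0.2]
gripper_width: 1.008
grasp_force: 0.0
```

Call:
{"api": "servo_tool", "payload": {"motion": [1, 0, -0.03, 0.4, 0, 1, 0, -0.03, 0.6, 0, 1, 0, -0.03, 0.8, 0, 1, 0, -0.03, 0.93, 0, 1, 0, -0.03, 0.93, 0]}}

```text
time: 3.72
tool_pos: [0.4536, 0.2333, 0.0234]
tool_rot: [-0.001, -0.001, 1.0, -0.0]
contact_force: [-0.1, 0.0, -0.6]
gripper_width: 1.001
grasp_force: 0.0
```

Call:
{"api": "servo_tool", "payload": {"motion": [-1, 0, 0, 0, 0, -1, 0, 0, 0, 0, -1, 0, 0, 0, 0, -1, 0, 0, 0, 0, -1, 0, 0, 0, 0]}}

```text
time: 4.35
tool_pos: [0.4559, 0.2332, 0.0256]
tool_rot: [0.002, 0.0, 1.0, 0.001]
contact_force: [-1.4, 1.5, 6.8]
gripper_width: 0.615
grasp_force: 63.4
```

Call:
{"api": "servo_tool", "payload": {"motion": [-1, 0, 0, 0, 0, -1, 0, 0, 0, 0, -1, 0, 0, 0, 0]}}

```text
time: 4.72
tool_pos: [0.4559, 0.2332, 0.0256]
tool_rot: [0.002, 0.0, 1.0, 0.001]
contact_force: [-0.6, 2.8, 6.4]
gripper_width: 0.618
grasp_force: 63.5
```

Call:
{"api": "servo_tool", "payload": {"motion": [-1, 0, 0, -0.15, 0, -1, 0, 0, -0.35, 0, -1, 0, 0, -0.58, 0, -1, 0, 0, -0.58, 0]}}

```text
time: 5.22
tool_pos: [0.4559, 0.2328, 0.0959]
tool_rot: [0.002, 0.0, 1.0, 0.001]
contact_force: [-0.5, 0.6, -3.1]
gripper_width: 0.618
grasp_force: 63.6
```

Call:
{"api": "servo_tool", "payload": {"motion": [-1, -0.2, -0.16, 0, 0, -1, -0.4, -0.32, 0, 0, -1, -0.6, -0.48, 0, 0, -1, -0.745, -0.585, 0, 0, -1, -0.745, -0.585, 0, 0]}}

```text
time: 5.85
tool_pos: [0.544, 0.1614, 0.0924]
tool_rot: [-0.001, 0.001, 1.0, -0.0]
contact_force: [-0.2, 0.2, -3.4]
gripper_width: 0.618
grasp_force: 63.8
```

Call:
{"api": "servo_tool", "payload": {"motion": [-1, -0.2, -0.16, 0, 0, -1, -0.4, -0.32, 0, 0, -1, -0.6, -0.48, 0, 0, -1, -0.745, -0.585, 0, 0, -1, -0.745, -0.585, 0, 0]}}

```text
time: 6.48
tool_pos: [0.6331, 0.0919, 0.0927]
tool_rot: [-0.001, 0.0, 1.0, 0.0]
contact_force: [-0.2, 0.6, -2.8]
gripper_width: 0.619
grasp_force: 63.9
```

Call:
{"api": "servo_tool", "payload": {"motion": [-1, 0, 0, 0.2, 0, -1, 0, 0, 0.4, 0, -1, 0, 0, 0.5, 0, -1, 0, 0, 0.55, 0, -1, 0, 0, 0.585, 0]}}

```text
time: 7.1
tool_pos: [0.6331, 0.0925, 0.0246]
tool_rot: [-0.0, -0.0, 1.0, 0.0]
contact_force: [-10.6, 0.5, 15.6]
gripper_width: 0.62
grasp_force: 65.6
```

Call:
{"api": "servo_tool", "payload": {"motion": [1, 0, 0, 0, 0, 1, 0, 0, 0, 0, 1, 0, 0, 0, 0, 1, 0, 0, 0, 0, 1, 0, 0, 0, 0]}}

```text
time: 7.72
tool_pos: [0.6332, 0.092, 0.0231]
tool_rot: [0.0, 0.0, 1.0, 0.0]
contact_force: [-0.5, 0.3, -0.1]
gripper_width: 1.001
grasp_force: 0.0
```

Call:
{"api": "servo_tool", "payload": {"motion": [1, 0, 0, -0.2, 0, 1, 0, 0, -0.5, 0, 1, 0, 0, -0.93, 0, 1, 0, 0, -0.93, 0]}}

```text
time: 8.22
tool_pos: [0.6368, 0.0921, 0.1411]
tool_rot: [0.005, 0.0, 1.0, 0.0]
contact_force: [-1.1, -0.1, -0.1]
gripper_width: 1.001
grasp_force: 0.0
```

Call:
{"api": "servo_tool", "payload": {"motion": [1, 0.7, -0.43, 0, 0, 1, 0.7, -0.43, 0, 0, 1, 0.7, -0.43, 0, 0]}}

```text
time: 8.6
tool_pos: [0.5468, 0.0397, 0.1329]
tool_rot: [-0.001, 0.001, 1.0, 0.0]
contact_force: [-0.3, -0.2, -0.1]
gripper_width: 0.998
grasp_force: 0.0
```

Call:
{"api": "servo_tool", "payload": {"motion": [1, 0.7, -0.43, 0, 0.133, 1, 0.7, -0.43, 0, 0.133, 1, 0.7, -0.43, 0, 0.133, 1, 0.7, -0.43, 0, 0.133]}}

```text
time: 9.1
tool_pos: [0.4661, -0.0109, 0.135]
tool_rot: [0.001, 0.052, 0.999, 0.0]
contact_force: [0.0, -0.5, 0.7]
gripper_width: 1.003
grasp_force: 0.0
```

Run:
```python
from h import *
im,d=eyes.grab_frame("top"); cv2.imwrite("pics/top1.png",im[:,:,::-1])
print(head("top","round",(.634,.093),d,.003)); print(manip.state()["tool_pos"],manip.state()["tool_rot"])
```

```text
(array([630.3910653 ,  91.71598655,   0.77097363]), np.float64(0.008422613069753346))
[ 0.46627111 -0.01078508  0.13507965] [4.76543411e-04 5.20338414e-02 9.98645202e-01 1.11393324e-04]
```

View pics/top1.png

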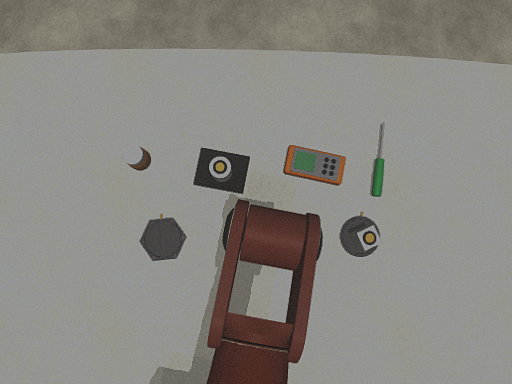

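The round head stands upright on the mat at (220,168), and the hex dock is now empty. Next is the hex head.

Call:
{"api": "servo_tool", "payload": {"motion": [1, 0.018, -0.01, 0.4, 0, 1, 0.018, -0.01, 0.6, 0, 1, 0.018, -0.01, 0.8, 0, 1, 0.018, -0.01, 0.925, 0, 1, 0.018, -0.01, 0.925, 0]}}

```text
time: 9.78
tool_pos: [0.4624, -0.0117, 0.0226]
tool_rot: [-0.001, 0.052, 0.999, 0.0]
contact_force: [-0.0, 1.4, 0.6]
gripper_width: 1.002
grasp_force: 0.0
```

Call:
{"api": "servo_tool", "payload": {"motion": [-1, 0, 0, 0, 0, -1, 0, 0, 0, 0, -1, 0, 0, 0, 0, -1, 0, 0, 0, 0, -1, 0, 0, 0, 0]}}

```text
time: 10.4
tool_pos: [0.4642, -0.0123, 0.0252]
tool_rot: [0.001, 0.052, 0.999, -0.0]
contact_force: [1.4, 1.1, 6.1]
gripper_width: 0.58
grasp_force: 62.9
```

Call:
{"api": "servo_tool", "payload": {"motion": [-1, 0, 0, 0, 0, -1, 0, 0, 0, 0, -1, 0, 0, 0, 0]}}

```text
time: 10.78
tool_pos: [0.4642, -0.0123, 0.0252]
tool_rot: [0.001, 0.052, 0.999, -0.0]
contact_force: [-0.1, 0.4, 5.8]
gripper_width: 0.586
grasp_force: 62.9
```

Call:
{"api": "servo_tool", "payload": {"motion": [-1, 0, 0, -0.15, 0, -1, 0, 0, -0.35, 0, -1, 0, 0, -0.58, 0, -1, 0, 0, -0.58, 0]}}

```text
time: 11.28
tool_pos: [0.4639, -0.0124, 0.0947]
tool_rot: [0.002, 0.052, 0.999, -0.0]
contact_force: [0.3, -0.5, -3.9]
gripper_width: 0.578
grasp_force: 62.7
```

Run:
```python
from h import *
q=eyes.grab_frame("top"); d=q[1]; g=q[0].max(2).ravel(); z=height("top",d)
print("hexdock",fit(plane("top",.004),(g<95)|(z>.012),np.array((.458,.237)),6,.052))
for lo in (.004,):  # inner floor seen as height ring
    P=plane("top",.006); m=(np.hypot(*(P-[.458,.237]).T)<.06)&(z>.0062); print(m.sum(),P[m].mean(0))
im,d=eyes.grab_frame("side"); cv2.imwrite("pics/side2.png",im[:,:,::-1])
s=manip.state();print(s["tool_pos"],s["tool_rot"])
```

```text
hexdock (array([457.37840732, 237.6909459 ,   6.6168532 ]), np.float64(0.0051143805801152735))
178 [0.45926431 0.23531383]
[ 0.46184411 -0.01198101  0.09191362] [-9.68191079e-04  5.23279287e-02  9.98629483e-01  7.85052678e-05]
```

View pics/side2.png

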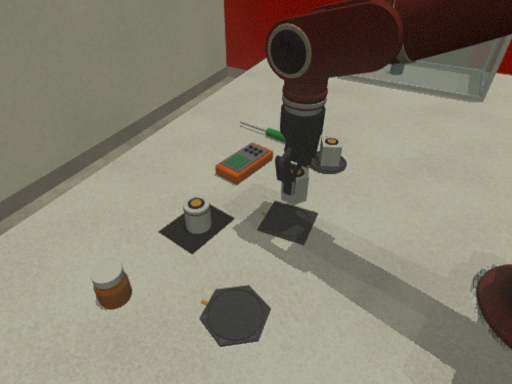

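The hex head is held upright at (293,183), and both the hex dock (235,315) and the square dock (288,222) are empty.

Call:
{"api": "servo_tool", "payload": {"motion": [-1, 0.03, 0.25, 0, 0, -1, 0.06, 0.5, 0, 0, -1, 0.084, 0.69, 0, 0]}}

```text
time: 11.75
tool_pos: [0.4596, 0.0722, 0.0908]
tool_rot: [-0.002, 0.052, 0.999, -0.0]
contact_force: [-0.1, -0.2, -3.3]
gripper_width: 0.573
grasp_force: 63.2
```

Call:
{"api": "servo_tool", "payload": {"motion": [-1, 0.03, 0.3, 0, 0, -1, 0.06, 0.6, 0, 0, -1, 0.084, 0.69, 0, 0]}}

```text
time: 12.12
tool_pos: [0.4584, 0.1558, 0.091]
tool_rot: [-0.002, 0.051, 0.999, -0.0]
contact_force: [0.1, 0.0, -5.5]
gripper_width: 0.58
grasp_force: 63.3
```

Call:
{"api": "servo_tool", "payload": {"motion": [-1, 0.03, 0.25, 0, 0, -1, 0.06, 0.5, 0, 0, -1, 0.084, 0.69, 0, 0, -1, 0.084, 0.69, 0, 0, -1, 0.084, 0.69, 0, 0]}}

```text
time: 12.75
tool_pos: [0.4581, 0.2371, 0.0922]
tool_rot: [-0.001, 0.053, 0.999, -0.001]
contact_force: [-0.8, -0.3, -3.2]
gripper_width: 0.577
grasp_force: 63.5
```

Call:
{"api": "servo_tool", "payload": {"motion": [-1, 0, 0, 0.2, 0, -1, 0, 0, 0.4, 0, -1, 0, 0, 0.5, 0, -1, 0, 0, 0.54, 0, -1, 0, 0, 0.57, 0]}}

```text
time: 13.38
tool_pos: [0.4594, 0.238, 0.0254]
tool_rot: [0.001, 0.052, 0.999, 0.0]
contact_force: [-0.4, 0.1, -3.4]
gripper_width: 0.578
grasp_force: 63.5
```

Call:
{"api": "servo_tool", "payload": {"motion": [-1, 0, 0, 0.012, 0, -1, 0, 0, 0.012, 0]}}

```text
time: 13.62
tool_pos: [0.4596, 0.2382, 0.0252]
tool_rot: [0.001, 0.052, 0.999, -0.0]
contact_force: [-4.0, -2.9, 5.9]
gripper_width: 0.578
grasp_force: 64.1
```

Call:
{"api": "servo_tool", "payload": {"motion": [1, 0, 0, 0, 0, 1, 0, 0, 0, 0, 1, 0, 0, 0, 0, 1, 0, 0, 0, 0, 1, 0, 0, 0, 0]}}

```text
time: 14.25
tool_pos: [0.4587, 0.2381, 0.0234]
tool_rot: [-0.0, 0.052, 0.999, -0.0]
contact_force: [0.3, -0.1, 0.4]
gripper_width: 1.0
grasp_force: 0.0
```

Call:
{"api": "servo_tool", "payload": {"motion": [1, 0, 0, -0.2, 0, 1, 0, 0, -0.5, 0, 1, 0, 0, -0.93, 0, 1, 0, 0, -0.93, 0]}}

```text
time: 14.75
tool_pos: [0.4621, 0.2393, 0.1406]
tool_rot: [0.005, 0.052, 0.999, 0.002]
contact_force: [-0.6, -0.7, -0.3]
gripper_width: 0.996
grasp_force: 0.0
```

Call:
{"api": "servo_tool", "payload": {"motion": [1, 0, -1, 0, 0, 1, 0, -1, 0, 0, 1, 0, -1, 0, 0]}}

```text
time: 15.12
tool_pos: [0.4453, 0.116, 0.1338]
tool_rot: [-0.001, 0.055, 0.998, -0.0]
contact_force: [-0.3, 0.7, 0.3]
gripper_width: 1.001
grasp_force: 0.0
```

Call:
{"api": "servo_tool", "payload": {"motion": [1, 0, -1, 0, 0, 1, 0, -1, 0, 0, 1, 0, -1, 0, 0]}}

```text
time: 15.5
tool_pos: [0.4333, -0.0027, 0.1344]
tool_rot: [-0.0, 0.055, 0.998, 0.0]
contact_force: [0.0, -0.1, 0.2]
gripper_width: 1.0
grasp_force: 0.0
```

Run:
```python
from h import *
im,d=eyes.grab_frame("top"); cv2.imwrite("pics/top3.png",im[:,:,::-1])
print("hex",head("top","hex",(.458,.238),d)); print("sq",head("top","square",(.465,-.268),d))
s=manip.state();print(s["tool_pos"],s["tool_rot"])
```

```text
hex (array([460.85588136, 237.183241  ,  25.86241097]), np.float64(0.022639801808427316))
sq (array([ 464.52461422, -267.34473008,   23.83751659]), np.float64(0.021975906136823944))
[ 0.43345707 -0.00115826  0.13444294] [-3.94842541e-04  5.37907687e-02  9.98552060e-01  4.24957951e-04]
```

View pics/top3.png

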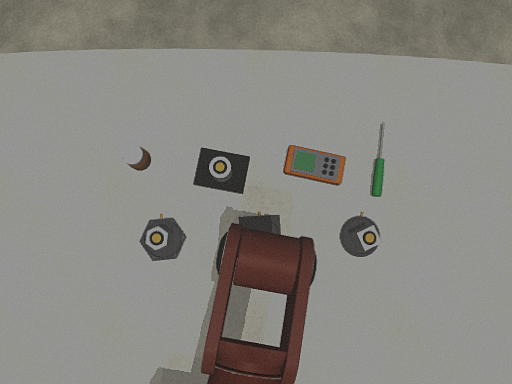

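The hex head stands in its dock, 3.5 mm off by the fit at most. The square head is unchanged at (369,238) in the picture and is next.

Call:
{"api": "servo_tool", "payload": {"motion": [1, -0.167, -0.725, 0, 0, 1, -0.167, -0.725, 0, 0]}}

```text
time: 15.8
tool_pos: [0.4452, -0.0891, 0.1348]
tool_rot: [0.0, 0.051, 0.999, 0.0]
contact_force: [-0.2, 0.6, 0.6]
gripper_width: 0.997
grasp_force: 0.0
```

Call:
{"api": "servo_tool", "payload": {"motion": [1, -0.167, -0.725, 0, 0, 1, -0.167, -0.725, 0, 0]}}

```text
time: 16.05
tool_pos: [0.4564, -0.1783, 0.1347]
tool_rot: [0.0, 0.052, 0.999, 0.0]
contact_force: [0.1, 0.3, -0.3]
gripper_width: 1.0
grasp_force: 0.0
```

Call:
{"api": "servo_tool", "payload": {"motion": [1, -0.167, -0.725, 0, -0.665, 1, -0.167, -0.725, 0, -0.665, 1, -0.167, -0.725, 0, -0.665, 1, -0.167, -0.725, 0, -0.665, 1, -0.167, -0.725, 0, -0.665]}}

```text
time: 16.68
tool_pos: [0.4668, -0.265, 0.1346]
tool_rot: [-0.0, -0.207, 0.978, 0.0]
contact_force: [0.5, 0.6, -0.4]
gripper_width: 1.003
grasp_force: 0.0
```

Run:
```python
from h import *
s=manip.state();p=s["tool_pos"];q=s["tool_rot"];a=2*np.arctan2(q[2],q[1]);Y=np.array([np.sin(a),-np.cos(a)])
from scipy.spatial.transform import Rotation as R
M=R.from_quat(np.roll(q,-1)).as_matrix(); print(p,np.degrees(np.arctan2(M[1,1],M[0,1])), ((np.array([.4646,-.2675,.023])-p)@M/.12).round(3))
```

```text
[ 0.46676405 -0.26502449  0.13458547] 113.93208496846263 [ 0.025 -0.012  0.93 ]
```

Call:
{"api": "servo_tool", "payload": {"motion": [1, 0.025, -0.012, 0.4, 0, 1, 0.025, -0.012, 0.6, 0, 1, 0.025, -0.012, 0.8, 0, 1, 0.025, -0.012, 0.92, 0, 1, 0.025, -0.012, 0.92, 0]}}

```text
time: 17.3
tool_pos: [0.4635, -0.268, 0.0236]
tool_rot: [-0.001, -0.207, 0.978, 0.001]
contact_force: [-0.7, -0.4, 0.2]
gripper_width: 1.004
grasp_force: 0.0
```

Call:
{"api": "servo_tool", "payload": {"motion": [-1, 0, 0, 0, 0, -1, 0, 0, 0, 0, -1, 0, 0, 0, 0, -1, 0, 0, 0, 0, -1, 0, 0, 0, 0]}}

```text
time: 17.92
tool_pos: [0.465, -0.2697, 0.0261]
tool_rot: [0.001, -0.207, 0.978, -0.001]
contact_force: [0.9, 1.1, 6.0]
gripper_width: 0.556
grasp_force: 63.3
```

Call:
{"api": "servo_tool", "payload": {"motion": [-1, 0, 0, 0, 0, -1, 0, 0, 0, 0, -1, 0, 0, 0, 0]}}

```text
time: 18.3
tool_pos: [0.465, -0.2697, 0.0262]
tool_rot: [0.001, -0.207, 0.978, -0.001]
contact_force: [0.3, 0.8, 5.6]
gripper_width: 0.556
grasp_force: 63.3
```

Call:
{"api": "servo_tool", "payload": {"motion": [-1, 0, 0, -0.15, 0, -1, 0, 0, -0.35, 0, -1, 0, 0, -0.58, 0, -1, 0, 0, -0.58, 0]}}

```text
time: 18.8
tool_pos: [0.4653, -0.2701, 0.097]
tool_rot: [0.002, -0.207, 0.978, -0.002]
contact_force: [0.3, 0.7, -2.8]
gripper_width: 0.554
grasp_force: 62.6
```

Run:
```python
from h import *
im,d=eyes.grab_frame("top"); g=im.max(2).ravel(); z=height("top",d)
print("sqdock",fit(plane("top",.004),(g<95)|(z>.012),np.array((.468,-.008)),4,.052))
print("hexdock",fit(plane("top",.004),(g<95)|(z>.012),np.array((.458,.237)),6,.052))
print("hex",head("top","hex",(.458,.238),d))
cv2.imwrite("pics/top4.png",cv2.resize(im[180:300,110:430,::-1],None,fx=2.4,fy=2.4))
from scipy.spatial.transform import Rotation as R
s=manip.state();p=s["tool_pos"];q=s["tool_rot"]
M=R.from_quat(np.roll(q,-1)).as_matrix(); print(p,np.degrees(np.arctan2(M[1,1],M[0,1])), ((np.array([.4676+.001,-.008,p[2]])-p)@M/.12).round(3))
```

```text
sqdock (array([467.81258325,  -7.9074466 ,   3.95596379]), np.float64(0.006940557262992258))
hexdock (array([457.33932448, 237.56100816,   6.54474803]), np.float64(0.006863435768796254))
hex (array([460.82725706, 237.17240841,  25.92107037]), np.float64(0.021131301810064625))
[ 0.46432668 -0.26928337  0.09512399] 113.9251419029552 [-0.916  1.976 -0.003]
```

View pics/top4.png

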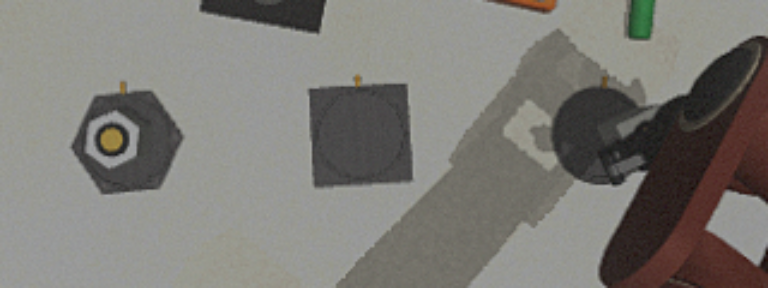

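Hex head confirmed in its dock. The square dock is empty and the square head is held, so I'll carry it across.

Call:
{"api": "servo_tool", "payload": {"motion": [-1, -0.11, 0.24, 0, 0, -1, -0.22, 0.48, 0, 0, -1, -0.302, 0.656, 0, 0]}}

```text
time: 19.23
tool_pos: [0.4636, -0.1804, 0.092]
tool_rot: [-0.001, -0.207, 0.978, 0.001]
contact_force: [0.4, 0.2, -2.8]
gripper_width: 0.557
grasp_force: 62.9
```

Call:
{"api": "servo_tool", "payload": {"motion": [-1, -0.11, 0.24, 0, 0, -1, -0.22, 0.48, 0, 0, -1, -0.302, 0.656, 0, 0]}}

```text
time: 19.6
tool_pos: [0.4648, -0.094, 0.0921]
tool_rot: [-0.002, -0.208, 0.978, 0.001]
contact_force: [-0.3, 0.2, -2.8]
gripper_width: 0.553
grasp_force: 62.9
```

Call:
{"api": "servo_tool", "payload": {"motion": [-1, -0.11, 0.24, 0, 0, -1, -0.22, 0.48, 0, 0, -1, -0.302, 0.656, 0, 0, -1, -0.302, 0.656, 0, 0, -1, -0.302, 0.656, 0, 0]}}

```text
time: 20.23
tool_pos: [0.4668, -0.0093, 0.0932]
tool_rot: [-0.001, -0.207, 0.978, 0.0]
contact_force: [0.4, 1.1, -2.3]
gripper_width: 0.554
grasp_force: 62.9
```

Call:
{"api": "servo_tool", "payload": {"motion": [-1, 0, 0, 0.2, 0, -1, 0, 0, 0.4, 0, -1, 0, 0, 0.5, 0, -1, 0, 0, 0.54, 0, -1, 0, 0, 0.575, 0]}}

```text
time: 20.85
tool_pos: [0.4683, -0.0094, 0.0261]
tool_rot: [0.0, -0.207, 0.978, -0.0]
contact_force: [-12.3, 1.8, 21.8]
gripper_width: 0.554
grasp_force: 65.8
```

Call:
{"api": "servo_tool", "payload": {"motion": [-1, 0, 0, 0.005, 0, -1, 0, 0, 0.005, 0]}}

```text
time: 21.1
tool_pos: [0.4685, -0.0094, 0.0261]
tool_rot: [0.001, -0.207, 0.978, -0.001]
contact_force: [-3.4, -0.3, 5.4]
gripper_width: 0.554
grasp_force: 63.6
```

Call:
{"api": "servo_tool", "payload": {"motion": [1, 0, 0, 0, 0, 1, 0, 0, 0, 0, 1, 0, 0, 0, 0, 1, 0, 0, 0, 0, 1, 0, 0, 0, 0]}}

```text
time: 21.72
tool_pos: [0.4676, -0.009, 0.0246]
tool_rot: [-0.0, -0.207, 0.978, 0.0]
contact_force: [-0.0, 1.2, 1.2]
gripper_width: 1.002
grasp_force: 0.0
```

Call:
{"api": "servo_tool", "payload": {"motion": [1, 0, 0, -0.2, 0, 1, 0, 0, -0.5, 0, 1, 0, 0, -0.93, 0, 1, 0, 0, -0.93, 0]}}

```text
time: 22.22
tool_pos: [0.471, -0.0096, 0.1416]
tool_rot: [0.005, -0.207, 0.978, -0.002]
contact_force: [0.2, 0.4, -0.0]
gripper_width: 0.998
grasp_force: 0.0
```

Call:
{"api": "servo_tool", "payload": {"motion": [1, -0.788, 0.11, 0, 0, 1, -0.788, 0.11, 0, 0, 1, -0.788, 0.11, 0, 0]}}

```text
time: 22.6
tool_pos: [0.5492, 0.0423, 0.135]
tool_rot: [-0.001, -0.208, 0.978, 0.0]
contact_force: [0.6, -0.5, -0.2]
gripper_width: 1.0
grasp_force: 0.0
```

Call:
{"api": "servo_tool", "payload": {"motion": [1, -0.788, 0.11, 0, 0.533, 1, -0.788, 0.11, 0, 0.533, 1, -0.788, 0.11, 0, 0.533, 1, -0.788, 0.11, 0, 0.533]}}

```text
time: 23.1
tool_pos: [0.6287, 0.0914, 0.135]
tool_rot: [-0.001, 0.0, 1.0, -0.0]
contact_force: [-0.7, 0.8, 0.4]
gripper_width: 1.005
grasp_force: 0.0
```

```bash
cat >> h.py <<'E'
from scipy.spatial.transform import Rotation as R
def togo(t):
    s=manip.state();p=s["tool_pos"];M=R.from_quat(np.roll(s["tool_rot"],-1)).as_matrix()
    print(np.round(p,4),"yaw",np.degrees(np.arctan2(M[1,1],M[0,1])).round(1),"go",((np.array(t)-p)@M/.12).round(3))
E
python3 - <<'E'
from h import *
for n in ("top","side"):
    im,d=eyes.grab_frame(n); g=im.max(2).ravel(); z=height(n,d)
    print("sq",head(n,"square",(.468,-.008),d))
togo([.6315,.0917,.023])
E
```

```text
sq (array([467.35968081,  -9.12284911,  24.18512629]), np.float64(0.010247993896146248))
sq (array([468.12493435,  -5.50413322,  22.68108864]), np.float64(0.08256700858452115))
[0.6288 0.0913 0.1356] yaw 90.0 go [-0.024  0.004  0.938]
```

Call:
{"api": "servo_tool", "payload": {"motion": [1, -0.02, 0.004, 0.4, 0, 1, -0.02, 0.004, 0.6, 0, 1, -0.02, 0.004, 0.8, 0, 1, -0.02, 0.004, 0.935, 0, 1, -0.02, 0.004, 0.935, 0]}}

```text
time: 23.82
tool_pos: [0.6307, 0.0919, 0.0226]
tool_rot: [-0.002, 0.001, 1.0, -0.0]
contact_force: [1.0, -0.5, 0.3]
gripper_width: 1.0
grasp_force: 0.0
```

Call:
{"api": "servo_tool", "payload": {"motion": [-1, 0, 0, 0, 0, -1, 0, 0, 0, 0, -1, 0, 0, 0, 0, -1, 0, 0, 0, 0, -1, 0, 0, 0, 0]}}

```text
time: 24.45
tool_pos: [0.6336, 0.0924, 0.0259]
tool_rot: [0.002, 0.0, 1.0, 0.0]
contact_force: [-0.3, 0.2, 4.7]
gripper_width: 0.615
grasp_force: 63.6
```

Call:
{"api": "servo_tool", "payload": {"motion": [-1, 0, 0, 0, 0, -1, 0, 0, 0, 0, -1, 0, 0, 0, 0]}}

```text
time: 24.82
tool_pos: [0.6336, 0.0924, 0.026]
tool_rot: [0.002, 0.0, 1.0, 0.0]
contact_force: [-0.1, 0.8, 5.7]
gripper_width: 0.616
grasp_force: 63.6
```

Call:
{"api": "servo_tool", "payload": {"motion": [-1, 0, 0, -0.15, 0, -1, 0, 0, -0.35, 0, -1, 0, 0, -0.58, 0, -1, 0, 0, -0.58, 0, -1, 0, 0, -0.58, 0]}}

```text
time: 25.45
tool_pos: [0.6311, 0.0922, 0.0924]
tool_rot: [-0.001, 0.0, 1.0, -0.0]
contact_force: [-0.8, -0.3, -3.1]
gripper_width: 0.616
grasp_force: 63.5
```

Run:
```python
from h import *
im,d=eyes.grab_frame("top"); g=im.max(2).ravel(); z=height("top",d)
print("rd",fit(plane("top",.004),(g<95)|(z>.012),np.array((.468,-.265)),0,.053))
togo([.468,-.265,.09])
```

```text
rd (array([ 4.67774794e+02, -2.64566576e+02,  2.48070975e-01]), np.float64(0.00914607506399361))
[0.6308 0.0922 0.0917] yaw 89.9 go [ 1.353 -2.978  0.019]
```

Call:
{"api": "servo_tool", "payload": {"motion": [-1, 0.13, -0.28, 0, 0, -1, 0.26, -0.56, 0, 0, -1, 0.38, -0.84, 0, 0, -1, 0.448, -0.994, 0, 0]}}

```text
time: 26.0
tool_pos: [0.5765, -0.028, 0.0919]
tool_rot: [-0.002, 0.001, 1.0, 0.0]
contact_force: [0.3, -0.7, -4.0]
gripper_width: 0.62
grasp_force: 64.0
```

Call:
{"api": "servo_tool", "payload": {"motion": [-1, 0.13, -0.28, 0, 0, -1, 0.26, -0.56, 0, 0, -1, 0.38, -0.84, 0, 0, -1, 0.448, -0.994, 0, 0]}}

```text
time: 26.5
tool_pos: [0.5236, -0.147, 0.093]
tool_rot: [-0.0, 0.001, 1.0, 0.0]
contact_force: [0.4, 0.5, -2.9]
gripper_width: 0.624
grasp_force: 64.1
```

Call:
{"api": "servo_tool", "payload": {"motion": [-1, 0.13, -0.28, 0, 0, -1, 0.26, -0.56, 0, 0, -1, 0.38, -0.84, 0, 0, -1, 0.448, -0.994, 0, 0, -1, 0.448, -0.994, 0, 0]}}

```text
time: 27.12
tool_pos: [0.4704, -0.2659, 0.0935]
tool_rot: [0.0, 0.001, 1.0, 0.0]
contact_force: [-0.0, 0.3, -3.0]
gripper_width: 0.616
grasp_force: 64.1
```

Run:
```python
from h import *
togo([.469,-.2655,.025])
```

```text
[ 0.4704 -0.2659  0.0935] yaw 89.8 go [0.012 0.003 0.571]
```

Call:
{"api": "servo_tool", "payload": {"motion": [-1, 0.01, 0, 0.2, 0, -1, 0.01, 0, 0.4, 0, -1, 0.01, 0, 0.5, 0, -1, 0.01, 0, 0.53, 0, -1, 0.01, 0, 0.55, 0]}}

```text
time: 27.75
tool_pos: [0.4701, -0.2655, 0.0283]
tool_rot: [0.001, 0.0, 1.0, -0.0]
contact_force: [-0.3, -0.2, -3.0]
gripper_width: 0.617
grasp_force: 64.1
```

Call:
{"api": "servo_tool", "payload": {"motion": [-1, 0, 0, 0.012, 0, -1, 0, 0, 0.012, 0]}}

```text
time: 28.0
tool_pos: [0.4699, -0.2658, 0.027]
tool_rot: [0.001, 0.001, 1.0, -0.0]
contact_force: [0.9, -0.8, -2.7]
gripper_width: 0.616
grasp_force: 64.3
```

Call:
{"api": "servo_tool", "payload": {"motion": [-1, 0, 0, 0.012, 0, -1, 0, 0, 0.012, 0]}}

```text
time: 28.25
tool_pos: [0.4699, -0.2659, 0.027]
tool_rot: [0.0, 0.001, 1.0, -0.0]
contact_force: [-4.3, 2.8, 7.1]
gripper_width: 0.616
grasp_force: 65.1
```

Contact felt. I'll release, rise and move aside for a last look.

Call:
{"api": "servo_tool", "payload": {"motion": [1, 0, 0, 0, 0, 1, 0, 0, 0, 0, 1, 0, 0, 0, 0, 1, 0, 0, 0, 0, 1, 0, 0, 0, 0]}}

```text
time: 28.88
tool_pos: [0.4693, -0.2654, 0.0247]
tool_rot: [-0.0, 0.001, 1.0, 0.0]
contact_force: [0.2, -0.1, -0.9]
gripper_width: 0.999
grasp_force: 0.0
```

Call:
{"api": "servo_tool", "payload": {"motion": [1, 0, 0, -0.2, 0, 1, 0, 0, -0.5, 0, 1, 0, 0, -0.93, 0, 1, 0, 0, -0.93, 0]}}

```text
time: 29.38
tool_pos: [0.4722, -0.2675, 0.1421]
tool_rot: [0.004, 0.0, 1.0, -0.003]
contact_force: [-0.1, 0.0, -0.3]
gripper_width: 0.999
grasp_force: 0.0
```

Call:
{"api": "servo_tool", "payload": {"motion": [1, 0, 1, -0.3, 0, 1, 0, 1, -0.3, 0, 1, 0, 1, -0.3, 0, 1, 0, 1, -0.3, 0]}}

```text
time: 29.88
tool_pos: [0.4691, -0.1452, 0.1715]
tool_rot: [-0.001, 0.0, 1.0, 0.0]
contact_force: [-0.2, -0.9, 0.5]
gripper_width: 1.001
grasp_force: 0.0
```

Run:
```python
from h import *
for n in ("top","side"):
    im,d=eyes.grab_frame(n); cv2.imwrite(f"pics/{n}9.png",im[:,:,::-1])
    g=im.max(2).ravel(); z=height(n,d)
    for k,c,s,r in(("hex",(.458,.237),6,.052),("square",(.468,-.008),4,.052),("round",(.468,-.265),0,.053)):
        print(n,k,head(n,k,c,d)[0].round(1),fit(plane(n,.004),(g<95)|(z>.012),np.array(c),s,r)[0].round(1))
```

```text
top hex [460.8 237.2  23.7] [457.5 237.4   6.8]
top square [467.4  -9.1  24.2] [467.4  -8.3   3.5]
top round [ 465.4 -250.     0.9] [ 4.643e+02 -2.500e+02  1.000e-01]
side hex [460.5 239.7  24.9] [459.4 237.9   6.5]
side square [467.4  -4.   26.2] [469.5  -8.7   3.7]
side round [ 4.691e+02 -2.598e+02  3.000e-01] [ 470.8 -266.1    1. ]
```

View pics/top9.png

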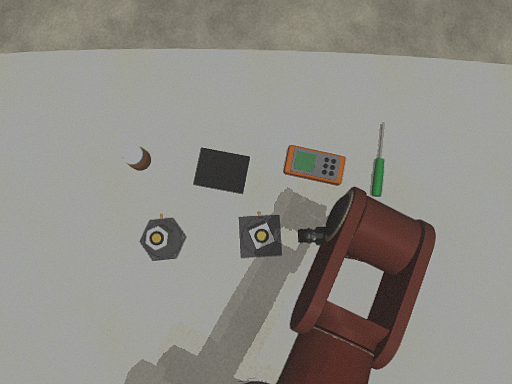

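View pics/side9.png

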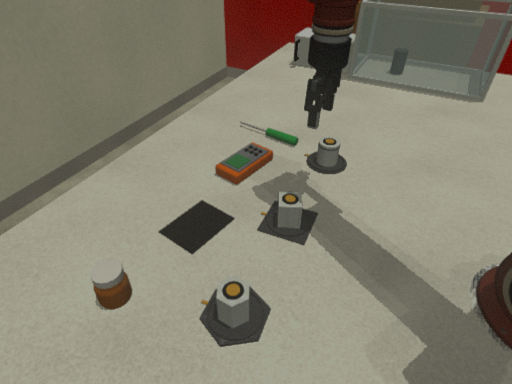

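All three heads stand upright in their matching docks; in the top view the arm hides the round one. I'll move it aside to measure that one.

Call:
{"api": "servo_tool", "payload": {"motion": [1, 0, 1, 0, 0, 1, 0, 1, 0, 0, 1, 0, 1, 0, 0]}}

```text
time: 30.35
tool_pos: [0.4692, -0.0236, 0.1714]
tool_rot: [-0.001, -0.001, 1.0, 0.0]
contact_force: [0.1, 0.2, -0.2]
gripper_width: 1.001
grasp_force: 0.0
```

Call:
{"api": "servo_tool", "payload": {"motion": [1, 0, 1, 0, 0, 1, 0, 1, 0, 0, 1, 0, 1, 0, 0]}}

```text
time: 30.72
tool_pos: [0.4697, 0.0959, 0.1718]
tool_rot: [-0.001, -0.001, 1.0, 0.0]
contact_force: [0.1, -0.8, -0.3]
gripper_width: 1.001
grasp_force: 0.0
```

Run:
```python
from h import *
n="top"; im,d=eyes.grab_frame(n); cv2.imwrite(f"pics/topA.png",cv2.resize(im[180:300,110:430,::-1],None,fx=2.4,fy=2.4))
g=im.max(2).ravel(); z=height(n,d)
for k,c,s,r in(("hex",(.458,.237),6,.052),("round",(.468,-.265),0,.053)):
    print(n,k,head(n,k,c,d)[0].round(1),fit(plane(n,.004),(g<95)|(z>.012),np.array(c),s,r)[0].round(1))
    m=(z>.056)&(np.hypot(*(plane(n,.064)-c).T)<.05); P=plane(n,.064)[m]; print("top px mid",(P.min(0)+P.max(0))/2,P.mean(0))
    for rr in models.regions_of(n,k+"_head_center")[:1]: print(rr["p"],rr["pixel"])
togo([.458,.234,.17])
```

```text
top hex [447.6 229.7  34.1] [448.3 222.   59.9]
top px mid [0.45734641 0.23732317] [0.45793373 0.23695249]
top round [ 4.691e+02 -2.644e+02  1.000e-01] [ 467.7 -264.6    0.6]
top px mid [ 0.46997694 -0.26389921] [ 0.46915301 -0.26405346]
0.63 [362.5, 236.5]
[0.47   0.0931 0.1719] yaw 89.8 go [0.103 1.174 0.015]
```

View pics/topA.png

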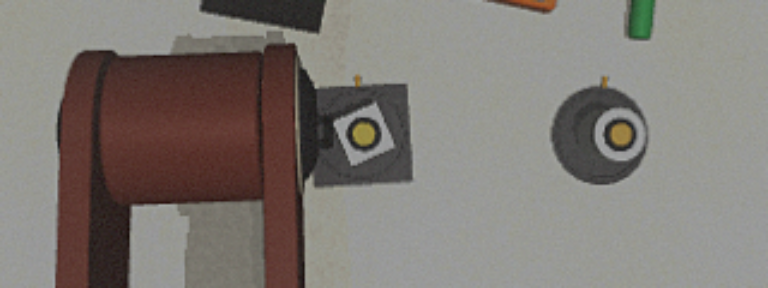

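The round head is within 1.5 mm of the middle, the square within 1 mm and the hex about 3.4 mm off in x. There is time to re-centre the hex.

Call:
{"api": "servo_tool", "payload": {"motion": [1, 0.04, 0.6, 0, 0, 1, 0.04, 0.6, 0, 0, 1, 0.04, 0.6, 0, 0]}}

```text
time: 31.25
tool_pos: [0.4652, 0.1655, 0.1721]
tool_rot: [-0.0, 0.001, 1.0, -0.0]
contact_force: [-0.7, 0.1, 0.1]
gripper_width: 1.0
grasp_force: 0.0
```

Call:
{"api": "servo_tool", "payload": {"motion": [1, 0.04, 0.6, 0.3, 0.12, 1, 0.04, 0.6, 0.3, 0.12, 1, 0.04, 0.6, 0.3, 0.12, 1, 0.04, 0.6, 0.3, 0.12]}}

```text
time: 31.75
tool_pos: [0.4611, 0.2374, 0.1371]
tool_rot: [0.001, 0.048, 0.999, -0.0]
contact_force: [0.9, 0.7, 0.3]
gripper_width: 1.002
grasp_force: 0.0
```

Run:
```python
from h import *
togo([.4605,.2376,.0235])
```

```text
[0.4611 0.2374 0.1371] yaw 84.5 go [0.006 0.001 0.947]
```

Call:
{"api": "servo_tool", "payload": {"motion": [1, 0, 0, 0.4, 0, 1, 0, 0, 0.6, 0, 1, 0, 0, 0.8, 0, 1, 0, 0, 0.94, 0, 1, 0, 0, 0.94, 0]}}

```text
time: 32.38
tool_pos: [0.4598, 0.2377, 0.0228]
tool_rot: [-0.001, 0.048, 0.999, -0.0]
contact_force: [-0.2, 0.4, 0.1]
gripper_width: 1.002
grasp_force: 0.0
```

Call:
{"api": "servo_tool", "payload": {"motion": [-1, 0, 0, 0, 0, -1, 0, 0, 0, 0, -1, 0, 0, 0, 0, -1, 0, 0, 0, 0, -1, 0, 0, 0, 0]}}

```text
time: 33.0
tool_pos: [0.4615, 0.239, 0.0251]
tool_rot: [0.001, 0.047, 0.999, 0.0]
contact_force: [-0.4, -0.1, 6.4]
gripper_width: 0.577
grasp_force: 63.6
```

Call:
{"api": "servo_tool", "payload": {"motion": [-1, 0, 0, 0, 0, -1, 0, 0, 0, 0, -1, 0, 0, -0.1, 0, -1, 0, 0, -0.1, 0, -1, 0, 0, -0.1, 0]}}

```text
time: 33.62
tool_pos: [0.4596, 0.2384, 0.035]
tool_rot: [-0.001, 0.048, 0.999, -0.0]
contact_force: [-0.3, -0.7, -3.8]
gripper_width: 0.582
grasp_force: 62.9
```

Call:
{"api": "servo_tool", "payload": {"motion": [-1, 0.026, 0, 0, 0, -1, 0.026, 0, 0.03, 0, -1, 0.026, 0, 0.06, 0, -1, 0.026, 0, 0.08, 0, -1, 0.026, 0, 0.08, 0]}}

```text
time: 34.25
tool_pos: [0.4569, 0.2388, 0.0256]
tool_rot: [-0.0, 0.048, 0.999, -0.0]
contact_force: [0.2, -0.6, -3.2]
gripper_width: 0.58
grasp_force: 62.9
```

Call:
{"api": "servo_tool", "payload": {"motion": [-1, 0, 0, 0.01, 0, -1, 0, 0, 0.01, 0, -1, 0, 0, 0.015, 0, -1, 0, 0, 0.015, 0]}}

```text
time: 34.75
tool_pos: [0.4574, 0.239, 0.0251]
tool_rot: [0.0, 0.048, 0.999, -0.0]
contact_force: [-4.1, -2.0, 5.5]
gripper_width: 0.58
grasp_force: 63.7
```

Call:
{"api": "servo_tool", "payload": {"motion": [1, 0, 0, 0, 0, 1, 0, 0, 0, 0, 1, 0, 0, 0, 0, 1, 0, 0, 0, 0, 1, 0, 0, 0, 0]}}

```text
time: 35.38
tool_pos: [0.4571, 0.2389, 0.0241]
tool_rot: [0.0, 0.048, 0.999, -0.0]
contact_force: [1.0, 0.6, -0.0]
gripper_width: 1.001
grasp_force: 0.0
```

Call:
{"api": "servo_tool", "payload": {"motion": [1, 0, 0, -0.2, 0, 1, 0, 0, -0.5, 0, 1, 0, 0, -1, 0, 1, 0, 0, -1, 0]}}

```text
time: 35.88
tool_pos: [0.4609, 0.2403, 0.1507]
tool_rot: [0.006, 0.048, 0.999, 0.002]
contact_force: [0.3, -0.5, 0.3]
gripper_width: 1.002
grasp_force: 0.0
```

Call:
{"api": "servo_tool", "payload": {"motion": [1, 0, -1, -0.3, 0, 1, 0, -1, -0.3, 0, 1, 0, -1, -0.3, 0, 1, 0, -1, -0.3, 0]}}

```text
time: 36.38
tool_pos: [0.4454, 0.1194, 0.1794]
tool_rot: [-0.001, 0.048, 0.999, 0.0]
contact_force: [0.8, 0.6, 0.4]
gripper_width: 1.004
grasp_force: 0.0
```

Call:
{"api": "servo_tool", "payload": {"motion": [1, 0, -1, 0, 0, 1, 0, -1, 0, 0, 1, 0, -1, 0, 0, 1, 0, -1, 0, 0]}}

```text
time: 36.88
tool_pos: [0.4341, 0.001, 0.1793]
tool_rot: [-0.001, 0.047, 0.999, 0.0]
contact_force: [-0.3, 0.1, 0.3]
gripper_width: 0.997
grasp_force: 0.0
```

Run:
```python
from h import *
n="top"; im,d=eyes.grab_frame(n); cv2.imwrite(f"pics/topB.png",im[:,:,::-1])
g=im.max(2).ravel(); z=height(n,d)
for k,c,s,r in(("hex",(.458,.237),6,.052),("round",(.468,-.265),0,.053)):
    print(n,k,head(n,k,c,d),fit(plane(n,.004),(g<95)|(z>.012),np.array(c),s,r)[0].round(1))
```

```text
top hex (array([457.30811638, 238.15501085,  25.53571917]), np.float64(0.021249161139721272)) [457.3 237.6   6.6]
top round (array([ 4.69318261e+02, -2.64487639e+02,  3.02289796e-01]), np.float64(0.013010977484390196)) [ 4.677e+02 -2.645e+02  3.000e-01]
```

View pics/topB.png

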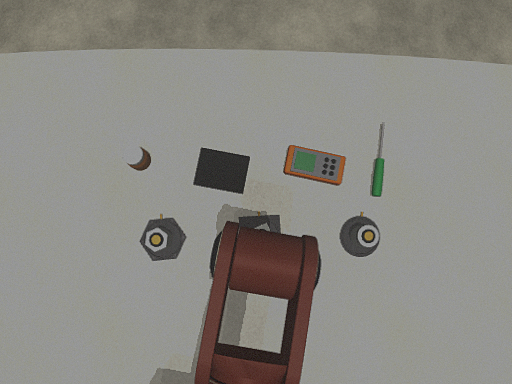

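The hex head at (156,240) is now within 1 mm of its dock's middle, and the round head at (369,237) is within 2 mm. The meter, jar and screwdriver haven't moved, so I'm handing in.

```bash
python3 -c "
from plant import job_done; print(job_done())"
```

```text
the job is handed in; nothing more can be done
None
```

The job is handed in: each head stands upright in its matching dock, within about 2 mm of the middle by the top camera, and the meter, jar and screwdriver were left where they were.

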